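# Hold the sprung tool-box lid just short of its balance point

## Task

One of the two sprung-lid tool boxes is getting a new hinge spring: the box that has the spare spring cartridge (dark cylinder with a plate on each end) lying in front of it, not the one with the screwdriver. Raise that box's lid by its handle bar until it is clearly past its balance point, where the spring takes over, then ease it back and hold it still just below the balance point, the handle 1 to 5 cm of travel short of it, never letting the lid fly open or drop. Finish while still holding it there in the gripper, with the other box kept shut and everything else left where it lies.

Things in the scene. Friction and masses are not known exactly. Their poses are not given: they have to be found in the camera images.
- box_left: grey painted steel tool box on the robot's left (+y), fixed to the bench; 180 mm deep (its x), 200 mm wide (its y), 100 mm high without lid; origin at the centre of its underside; its front faces its own -x, roughly to the robot
- lid_left (a joint): hinge of the left box's sprung lid (180 x 204 x 6 mm, 0.9 kg, hinged at the box's far +x top edge), rad: 0 shut, grows as the front edge rises, stop at 1.65. Balance point 1.05: below it the lid falls shut, above it the spring throws it open. Lifting takes under 3 N at the handle, under 1 N near balance. Past balance: 1.10 or more; just below: 0.80 to 1.01, best 0.9
- handle_left (a point): middle of the left lid's handle: round steel bar, 12 mm diameter, 120 mm long, along the box's y, in the lid's plane, 45 mm before its front edge (to bar centre), on a post at each end (106 mm clear between). It swings 225 mm from the hinge line; 103 mm above the bench when shut. A gripper pointing down and closing across it can stay so all the way: the bar turns between the pads
- hinge_left (a point): middle of the left lid's hinge line, 90 mm behind the box's origin (box +x) and 103 mm above the bench; the hinge line runs along the box's y axis
- box_right: grey painted steel tool box on the robot's right (-y), fixed to the bench; 180 mm deep (its x), 200 mm wide (its y), 100 mm high without lid; origin at the centre of its underside; its front faces its own -x, roughly to the robot
- lid_right (a joint): hinge of the right box's sprung lid (180 x 204 x 6 mm, 0.9 kg, hinged at the box's far +x top edge), rad: 0 shut, grows as the front edge rises, stop at 1.65. Balance point 1.05: below it the lid falls shut, above it the spring throws it open. Lifting takes under 3 N at the handle, under 1 N near balance. Past balance: 1.10 or more; just below: 0.80 to 1.01, best 0.9
- handle_right (a point): middle of the right lid's handle: round steel bar, 12 mm diameter, 120 mm long, along the box's y, in the lid's plane, 45 mm before its front edge (to bar centre), on a post at each end (106 mm clear between). It swings 225 mm from the hinge line; 103 mm above the bench when shut. A gripper pointing down and closing across it can stay so all the way: the bar turns between the pads
- hinge_right (a point): middle of the right lid's hinge line, 90 mm behind the box's origin (box +x) and 103 mm above the bench; the hinge line runs along the box's y axis
- spare: spare spring cartridge: dark steel cylinder, 24 mm diameter, lying along its y axis, a bright rectangular steel plate (34 x 8 x 24 mm) on each end, 136 mm long in all; loose on the bench on the robot's side of one of the boxes, 80 to 250 mm before its front wall; its y above 0: before the left box, below 0: before the right; origin at the middle of its underside
- driver: screwdriver with a black square handle (26 x 90 mm) and a thin steel blade, 198 mm long, lying along its y axis in front of the other box; origin on its underside, near the collar between handle and blade
- tape: grey tape measure 70 x 35 x 62 mm, standing on the bench between the boxes; origin under its centre
- flask: steel flask, 76 mm in diameter, 220 mm high, standing to the left of the left box; origin under its centre
- jar: clear jar with a steel lid, 68 mm in diameter, 85 mm high, to the right of the right box; origin under its centre
- hammer: hammer lying on the right side of the bench; origin at the underside near its middle
- wrench: open-ended wrench lying on the left side of the bench; origin at the underside near its middle

How it is judged:
On the way:
1. the lid of the box with the spare cartridge before it is past its balance point (1.10 rad or more) (((world y of spare above 0 m and value of joint lid_left above 1.1 rad) or (world y of spare below 0 m and value of joint lid_right above 1.1 rad))), for 0.2 s.
At the end, for the whole second after the job is handed in: The lid of the box with the spare cartridge before it is held by the fingers (contact over 0.1 N) at 0.80 to 1.01 rad, moving slower than 0.15 rad/s; the other lid is shut (under 0.05 rad); every loose thing is within 30 mm of where it started (((world y of spare above 0 m and value of joint lid_left between 0.8 and 1.01 rad and velocity of joint lid_left between -0.15 and 0.15 rad/s and contact force between the fingers and box_left above 0.1 N and value of joint lid_right below 0.05 rad) or (world y of spare below 0 m and value of joint lid_right between 0.8 and 1.01 rad and velocity of joint lid_right between -0.15 and 0.15 rad/s and contact force between the fingers and box_right above 0.1 N and value of joint lid_left below 0.05 rad)) and distance of each of spare, driver, tape, flask, jar, hammer, wrench from where it was at the start of the episode below 0.03 m); the arm keeps its last pose, push and grip.
It fails at once if the other box's lid is lifted (over 0.15 rad) ((world y of spare above 0 m and value of joint lid_right above 0.15 rad) or (world y of spare below 0 m and value of joint lid_left above 0.15 rad)).
It fails at once if a lid flies open or drops (faster than 2.5 rad/s) (velocity of joint any of lid_left, lid_right above 2.5 rad/s or velocity of joint any of lid_left, lid_right below -2.5 rad/s).
It fails at once if a loose thing is shifted by more than 30 mm (distance of any of spare, driver, tape, flask, jar, hammer, wrench from where it was at the start of the episode above 0.03 m).
It also fails if it takes over 48 s, if anything falls off the work surface, if the arm or the gripper's body presses on something with over 40 N, if the wrist force passes 120 N, or if a joint passes its speed limit or range.

## Robot

A 7-joint arm with a two-finger parallel gripper is mounted at the origin on the work surface. World frame = base frame: x ahead of the robot, y to its left, z up, the work surface at z = 0. Lengths are in m, angles in rad, forces in N, time in s.
With the tool pointing down it reaches from about 0.4 to 0.875 m from the base axis. Payload 19.3 kg.
Tool frame: the origin (TCP) lies midway between the tips of the shut fingers; the grasp point (between the pads) lies 19 mm behind it; z points along the fingers, y is the direction in which the jaws open and shut (so a half turn about z gives the same grasp; the last joint's range is limited). The gripper opens to 85 mm and grips with 20 to 120 N. Pads are 22 mm wide; open, the fingers measure 114 mm over their backs; the gripper's body (76 mm by 85 mm) begins 54 mm behind the grasp point. The pads swing forward as they close: fully open they stand 13 mm farther back than shut.
Start: joints at [1.2, 0.521, -0.036, 1.599, 0.021, 1.021, -0.113], TCP at [0.185, -0.597, 0.21] pointing down, gripper open.
Joint ranges: [-2.91, 2.91], [-0.3, 2.13], [-1.5, 1.42], [0.17, 2.43], [-1.26, 4.41], [0.16, 1.93], [-2.52, 2.52]. Speed limits (rad/s): [1.89, 1.89, 2.39, 2.39, 3.01, 3.01, 3.01].

## Interface

Orientations are given as [roll, pitch, yaw] about the fixed x, y, z axes, in that order (R = Rz(yaw) Ry(pitch) Rx(roll)).
In Python, from workcell import bot, eyes gives the robot as it stands. The module is installed in compiled form; this text tells all that it offers.
- The arm moves only by the shell command python3 -m jog 'ROWS' [FORCE]. ROWS is JSON, a list of rows, each an object with "delta_pos": the shift along the world's x, y, z in mm, a list of three; "spin": the turn about the world's z in rad; "claw": the closure, from 0 (fully open) to 1 (shut). In form: [{"delta_pos": [tx, ty, tz], "spin": spin, "claw": claw}, ...]. A call has 1 to 8 rows; each row is the pose to reach, as a shift and turn from the pose measured when the call began; what a row does not reach only later rows make up. A row lasts 1/10 s, in which the tool goes at most 50 mm and 8.59 degrees, less where a joint would pass 70% of its speed; a pose out of reach is approached as far as the arm can. A call with a gripper value outside its range is refused whole. The fingers move at their own pace and stop on an object; FORCE is the grip in N (left out, the last holds). Time passes only in rows, so rows that repeat a pose let the fingers close. It gives the time, the measured TCP pose, the force and the opening at its end, in the units of the state.
- bot.observe(): the state, without advancing time (a new reading comes with each control period).
- eyes.grab_frame(name): name is "scene" or "top"; returns the picture (480x640x3 uint8, blue, green, red); there is no depth.
- eyes.camera_params(name): a dict with "fx", "fy", "cx", "cy" (pixels), "origin" and "attitude" of the camera in the world. Camera axes: x right, y up, looking along -z (the intrinsics and any distortion apply to the point x, -y, -z); pixel columns grow to the right and rows downward; lengths in m; the calibration is good to about 2 mm. A picture is of the moment at which its call begins. camera_params takes no time and is no camera call.
- bot.job_done(): hands the job in, once; it reports no verdict.
The state is a dict: "clock": time; "qpos": joint angles; "qd": joint speeds; "joint_efforts": joint torques, N m; "position": TCP position; "tool_rot": TCP orientation; "force": force on the tool from outside, world axes, zero at the start; "moment": the same for the moment, N m; "grip_width": finger opening in m.
Only numpy, scipy, OpenCV 4.12 (cv2) and the standard library are available. Lean on these libraries where they do the work, as an engineer would, in place of code of your own. Each camera call takes 0.05 s, during which the arm holds its last target. There are 200 camera calls.

## Working session

There is one attempt and no reset: what is moved stays moved. The work goes in short steps, Python scripts to look and compute and a shell command to move; the robot and the scene stay as the last step left them, time stands still between calls to the robot, and variables do not carry over. Pictures are saved under pics/ and viewed, about 8 in all and at most 12, crops included, and the job is handed in when it is done.

```bash
mkdir -p pics; python3 - <<'E'
from workcell import bot, eyes
import cv2
for n in("scene","top"):
    cv2.imwrite(f"pics/{n}0.png",eyes.grab_frame(n)); print(eyes.camera_params(n))
print(bot.observe())
E
```

```text
{'fx': 447.4476234309013, 'fy': 447.4476234309013, 'cx': 315.3878574404926, 'cy': 232.40254709087017, 'origin': array([1.17566734, 0.73524563, 0.74950603]), 'attitude': array([0.98762223, 0.01719603, 2.45259263])}
{'fx': 457.3809252461758, 'fy': 457.3809252461758, 'cx': 319.3618560906002, 'cy': 245.44379725462184, 'origin': array([ 0.44312182, -0.02105277,  1.26896908]), 'attitude': array([ 0.08099666,  0.01297303, -1.54895014])}
{'clock': 0.1, 'qpos': array([ 1.19980695,  0.52197196, -0.03629453,  1.59992837,  0.02119676,
        1.02112677, -0.11282815]), 'qd': array([-0.00034359, -0.00074853,  0.0009835 , -0.00069407, -0.00066619,
        0.00022372, -0.00040527]), 'joint_efforts': array([ 3.02646251e-03, -9.28496718e+01,  1.98368356e+00, -3.70533872e+01,
        1.80785009e-02,  5.29583966e-03, -5.55402312e-05]), 'position': array([ 0.18502334, -0.59664563,  0.20908084]), 'tool_rot': array([-3.14054663e+00,  8.76273538e-05,  3.00719663e-01]), 'force': array([ 0.06778067, -0.47969969, -0.63691491]), 'moment': array([-0.02201528, -0.07260605,  0.0253864 ]), 'grip_width': 0.08521740058812406}
```

View pics/top0.png

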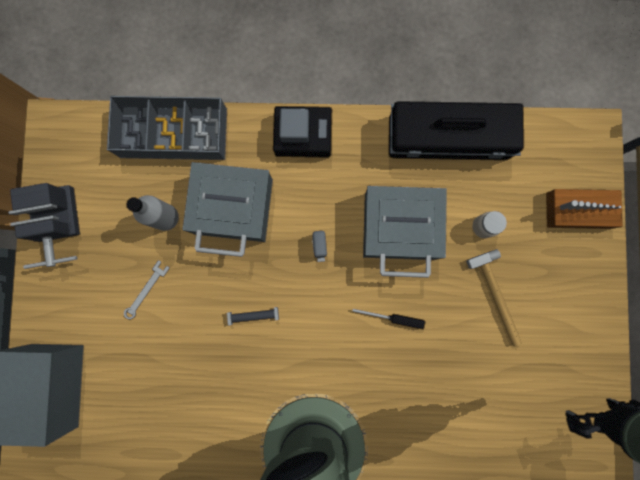

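View pics/scene0.png

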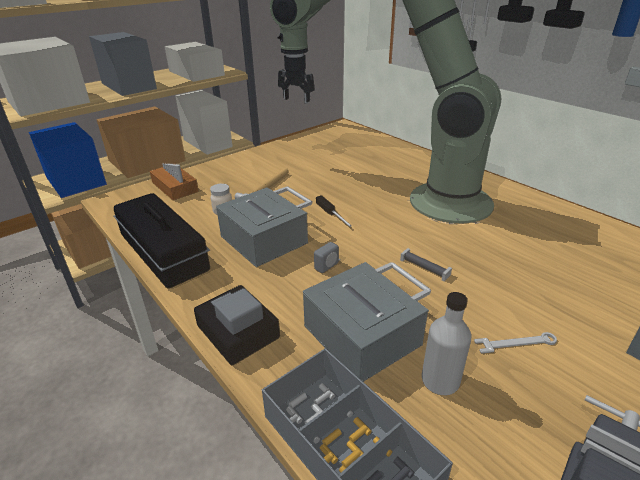

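Top view: the cartridge (253,316) lies in front of the left box (lid about 185–271, 165–240; handle bar from (198,249) to (243,253)). The screwdriver (390,318) is in front of the right box. So I want the left box.

```bash
cat > h.py <<'E'
import numpy as np, cv2
from scipy.spatial.transform import Rotation as R
from workcell import bot, eyes
def ray(n,u,v):
    p=eyes.camera_params(n); M=R.from_euler('xyz',p['attitude']).as_matrix()
    return np.array(p['origin']), M@np.array([(u-p['cx'])/p['fx'],-(v-p['cy'])/p['fy'],-1])
def plane(n,u,v,z):
    o,d=ray(n,u,v); return o+d*(z-o[2])/d[2]
def proj(n,P):
    p=eyes.camera_params(n); M=R.from_euler('xyz',p['attitude']).as_matrix()
    c=M.T@(np.array(P)-p['origin']); return p['cx']+p['fx']*c[0]/-c[2], p['cy']+p['fy']*-c[1]/-c[2]
E
python3 - <<'E'
from h import *
im=cv2.imread('pics/top0.png'); hsv=cv2.cvtColor(im,cv2.COLOR_BGR2HSV)
m=((hsv[...,1]<60)&(hsv[...,2]>120)).astype(np.uint8)
roi=np.zeros_like(m); roi[243:262,190:250]=m[243:262,190:250]
pts=[]
for u in range(205,238):
    v=np.flatnonzero(roi[:,u])
    if len(v): pts.append((u,v.mean()))
pts=np.array(pts); k=np.polyfit(pts[:,0],pts[:,1],1); print(len(pts),k)
us=np.flatnonzero(roi.any(0)); print(us.min(),us.max())
for u in(us.min(),us.max()): print(plane('top',u,np.polyval(k,u),.105))
# lid contour: grey bluish
g=((hsv[...,0]>85)&(hsv[...,0]<125)&(hsv[...,2]>70)&(hsv[...,2]<140)).astype(np.uint8)
r=np.zeros_like(g); r[155:245,178:280]=g[155:245,178:280]
c=max(cv2.findContours(r,0,2)[0],key=cv2.contourArea); b=cv2.minAreaRect(c); q=cv2.boxPoints(b); print(b,q)
for p in q: print(p,plane('top',*p,.106))
print('spare',plane('top',253,316,.012))
a=cv2.resize(im[150:270,170:290],(600,600),interpolation=cv2.INTER_CUBIC); cv2.imwrite('pics/crop.png',a)
E
```

```text
33 [1.14137701e-01 2.26124053e+02]
195 244
[0.52309334 0.31441417 0.105     ]
[0.51139712 0.18815949 0.105     ]
((225.6158447265625, 201.9573211669922), (78.73767852783203, 71.33876037597656), 6.340191841125488) [[182.54877 233.06097]
 [190.42682 162.15854]
 [268.68292 170.85367]
 [260.80487 241.7561 ]]
[182.54877 233.06097] [0.56176072 0.34792784 0.106     ]
[190.42682 162.15854] [0.74734804 0.33592296 0.106     ]
[268.68292 170.85367] [0.72817452 0.13153049 0.106     ]
[260.80487 241.7561 ] [0.54352605 0.14602201 0.106     ]
spare [0.34792241 0.17430194 0.012     ]
```

View pics/crop.png

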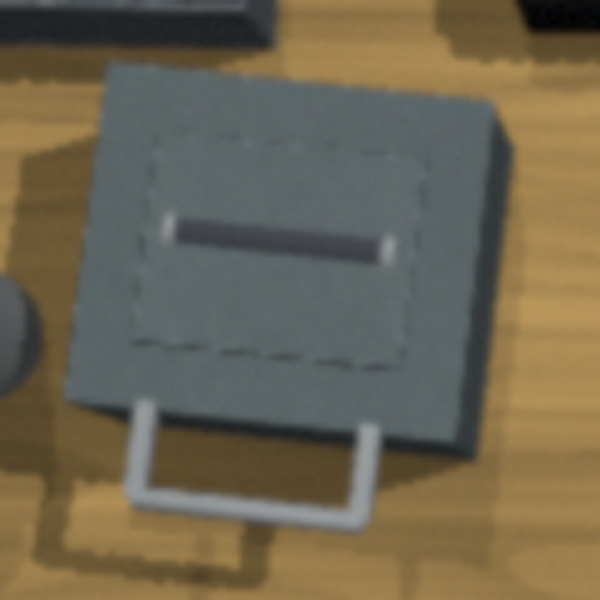

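Bar centre is at about (0.516, 0.252, 0.103) and the box yaw is about −0.085. That puts the hinge at (0.740, 0.233). The jaw axis must lie along the box x, so tool yaw is 1.486, a spin of +1.185.

```bash
python3 -m jog '[{"delta_pos":[20,25,10],"spin":0.05,"claw":0.4},{"delta_pos":[45,60,25],"spin":0.12,"claw":0.4},{"delta_pos":[75,100,40],"spin":0.2,"claw":0.4},{"delta_pos":[100,140,55],"spin":0.3,"claw":0.4},{"delta_pos":[130,180,70],"spin":0.4,"claw":0.4},{"delta_pos":[160,220,70],"spin":0.5,"claw":0.4},{"delta_pos":[185,260,70],"spin":0.6,"claw":0.4},{"delta_pos":[205,295,70],"spin":0.7,"claw":0.4}]' 20
```

```text
clock: 0.9
position: [0.3912, -0.2992, 0.2792]
tool_rot: [-3.141, -0.0, 1.006]
force: [0.5, -0.9, 0.3]
grip_width: 0.0511
```

```bash
python3 -m jog '[{"delta_pos":[10,40,0],"spin":0.05,"claw":0.5},{"delta_pos":[20,80,0],"spin":0.1,"claw":0.5},{"delta_pos":[30,125,0],"spin":0.16,"claw":0.5},{"delta_pos":[40,170,0],"spin":0.22,"claw":0.5},{"delta_pos":[50,215,0],"spin":0.28,"claw":0.5},{"delta_pos":[60,260,0],"spin":0.34,"claw":0.5},{"delta_pos":[70,305,0],"spin":0.4,"claw":0.5},{"delta_pos":[80,345,0],"spin":0.48,"claw":0.5}]' 20
python3 -m jog '[{"delta_pos":[10,40,0],"spin":0,"claw":0.5},{"delta_pos":[20,80,0],"spin":0,"claw":0.5},{"delta_pos":[30,120,-10],"spin":0,"claw":0.5},{"delta_pos":[38,160,-20],"spin":0,"claw":0.5},{"delta_pos":[42,190,-30],"spin":0,"claw":0.5},{"delta_pos":[44,206,-50],"spin":0,"claw":0.5},{"delta_pos":[44,206,-70],"spin":0,"claw":0.5},{"delta_pos":[44,206,-70],"spin":0,"claw":0.5}]' 20
python3 - <<'E'
from h import *
for n in("scene","top"): cv2.imwrite(f"pics/{n}1.png",eyes.grab_frame(n))
a=cv2.imread('pics/top1.png')[180:300,160:280]; b=cv2.imread('pics/scene1.png')[180:380,280:480]
cv2.imwrite('pics/pair1.png',np.hstack([cv2.resize(a,(400,400),interpolation=2),cv2.resize(b,(400,400),interpolation=2)]))
print(bot.observe()['position'],bot.observe()['tool_rot'])
E
```

```text
clock: 1.7
position: [0.4712, 0.048, 0.2793]
tool_rot: [-3.141, -0.0, 1.489]
force: [0.9, 0.3, -0.4]
grip_width: 0.0423
clock: 2.5
position: [0.5139, 0.2537, 0.2068]
tool_rot: [-3.137, 0.002, 1.49]
force: [0.3, -1.4, 0.3]
grip_width: 0.043
[0.51512609 0.25379007 0.20953141] [-3.14046819e+00  1.62790939e-04  1.48915123e+00]
```

View pics/pair1.png

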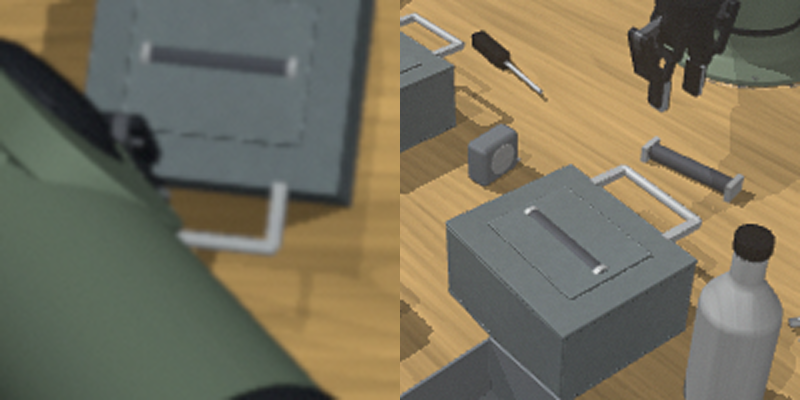

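Right crop: the handle's bar runs from (392,265) to (428,290) in the scene image, with the open fingertips above it at (410,232) and (427,225). I'll cross-check with the scene camera.

```bash
python3 - <<'E'
from h import *
print('tcp',proj('scene',bot.observe()['position']))
for u,v in((392,265),(428,290)): print(plane('scene',u,v,.105))
print(proj('scene',[.516,.252,.103]))
E
```

```text
tcp (np.float64(415.0782789477486), np.float64(237.94039193103953))
[0.51556586 0.19896236 0.105     ]
[0.52263272 0.3102162  0.105     ]
(np.float64(409.259235597684), np.float64(276.60392905606733))
```

```bash
python3 -m jog '[{"delta_pos":[1,-1,-20],"spin":-0.003,"claw":0.5},{"delta_pos":[1,-1,-45],"spin":-0.003,"claw":0.5},{"delta_pos":[1,-1,-70],"spin":-0.003,"claw":0.5},{"delta_pos":[1,-1,-90],"spin":-0.003,"claw":0.5},{"delta_pos":[1,-1,-110],"spin":-0.003,"claw":0.5},{"delta_pos":[1,-1,-120],"spin":-0.003,"claw":0.5},{"delta_pos":[1,-1,-127],"spin":-0.003,"claw":0.5},{"delta_pos":[1,-1,-127],"spin":-0.003,"claw":0.5}]' 20
python3 -m jog '[{"delta_pos":[0,0,0],"spin":0,"claw":0.6},{"delta_pos":[0,0,0],"spin":0,"claw":0.7},{"delta_pos":[0,0,0],"spin":0,"claw":0.8},{"delta_pos":[0,0,0],"spin":0,"claw":0.9},{"delta_pos":[0,0,0],"spin":0,"claw":1},{"delta_pos":[0,0,0],"spin":0,"claw":1},{"delta_pos":[0,0,0],"spin":0,"claw":1},{"delta_pos":[0,0,0],"spin":0,"claw":1}]' 25
python3 - <<'E'
from h import *
s=bot.observe();print(s['position'],s['tool_rot'],s['force'],s['grip_width'])
E
```

```text
clock: 3.4
position: [0.5164, 0.2526, 0.0827]
tool_rot: [-3.141, 0.0, 1.486]
force: [-0.1, 0.1, 0.4]
grip_width: 0.0429
clock: 4.2
position: [0.5174, 0.2527, 0.0832]
tool_rot: [3.141, -0.0, 1.485]
force: [5.5, -0.2, 0.3]
grip_width: 0.0084
[0.51740703 0.25265867 0.08324689] [ 3.14074326e+00 -4.58136767e-04  1.48526556e+00] [ 5.45342823 -0.21907943  0.31429452] 0.00844367078395253
```

```bash
python3 -m jog '[{"delta_pos":[1.5,0,0],"spin":0,"claw":1},{"delta_pos":[1.5,0,6],"spin":0,"claw":1},{"delta_pos":[2,0,11],"spin":0,"claw":1},{"delta_pos":[2,0,17],"spin":0,"claw":1},{"delta_pos":[2.5,0,22.5],"spin":0,"claw":1},{"delta_pos":[4,0,33.5],"spin":0,"claw":1},{"delta_pos":[6,-0.5,44.5],"spin":0,"claw":1},{"delta_pos":[6,-0.5,44.5],"spin":0,"claw":1}]' 25
python3 - <<'E'
from h import *
im=eyes.grab_frame('scene');cv2.imwrite('pics/scene2.png',im)
cv2.imwrite('pics/c2.png',cv2.resize(im[160:380,280:480],(600,660)[::1] if 0 else (545,600),interpolation=2))
s=bot.observe();print(s['position'],s['force'],s['grip_width'])
E
```

```text
clock: 5.0
position: [0.5244, 0.2525, 0.1291]
tool_rot: [3.139, -0.002, 1.485]
force: [-0.1, 0.3, -0.7]
grip_width: -0.0001
[0.524011   0.25219481 0.12830296] [-0.53880639 -0.52105525 -0.10986648] -0.00014891939487819898
```

View pics/c2.png

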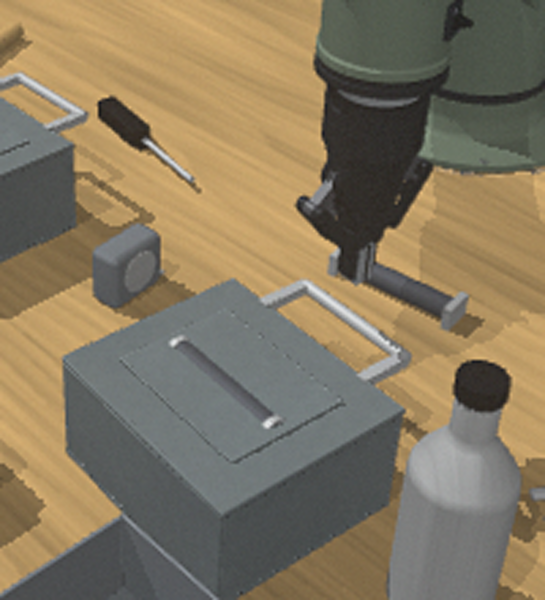

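The bar slipped out: the gripper is shut, the lid is down and the fingertips are above the bar. I'll compare the visible fingertip with the projected TCP, drawing the markers in a close crop.

```bash
python3 - <<'E'
from h import *
s=bot.observe(); P=s['position']; print(s['tool_rot'])
im=cv2.imread('pics/scene2.png'); t=proj('scene',P); b=proj('scene',[.517,.252,.103]); print(t,b)
print(proj('scene',P+[0,0,.019]))
k=8; u0,v0=375,225
a=cv2.resize(im[v0:v0+75,u0:u0+75],None,fx=k,fy=k,interpolation=2)
for q,c in((t,(0,0,255)),(b,(255,0,0))): cv2.circle(a,(int((q[0]-u0+.5)*k),int((q[1]-v0+.5)*k)),5,c,1)
cv2.imwrite('pics/c3.png',a)
E
```

```text
[ 3.13939266e+00 -1.10601482e-03  1.48484771e+00]
(np.float64(408.06351328977314), np.float64(269.2721895459195)) (np.float64(408.9674058523566), np.float64(276.78594901225875))
(np.float64(408.89787355445077), np.float64(262.47262778176815))
```

View pics/c3.png

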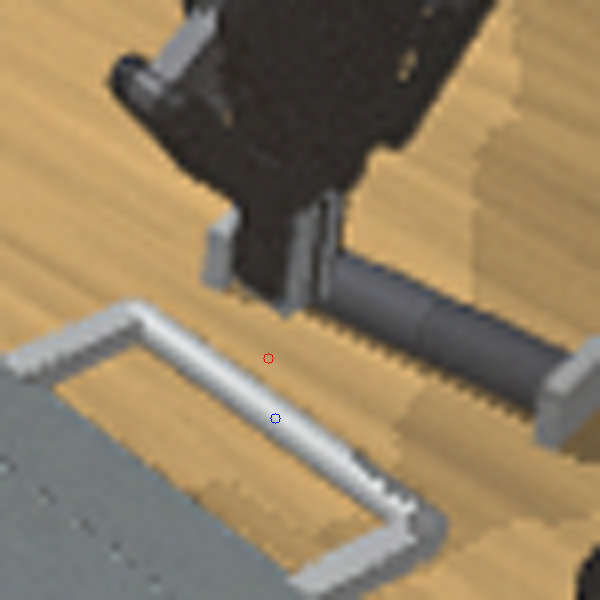

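In the close crop the shut fingertips end at about (303,306), scene pixel (412.4,262.8). The reported TCP projects to (408.1,269.3), so the real tips sit about 2 cm higher than reported. I'll quantify this, also using the start pictures.

```bash
python3 - <<'E'
from h import *
P=bot.observe()['position']
for z in(.128,.135,.14,.145,.15,.155): print(z,(plane('scene',412.4,262.8,z)-P)*1000)
Q=np.array([.18502334,-.59664563,.20908084+.013])
print('start',proj('scene',Q),proj('top',Q))
k=6; out=[]
for n in('scene','top'):
    im=cv2.imread(f'pics/{n}0.png'); u,v=proj(n,Q); u0=int(min(max(u-33,0),574)); v0=int(max(v-33,0))
    a=cv2.resize(im[v0:v0+66,u0:u0+66],None,fx=k,fy=k,interpolation=2); cv2.circle(a,(int((u-u0+.5)*k),int((v-v0+.5)*k)),4,(0,0,255),1); out.append(a); print(n,u0,v0)
cv2.imwrite('pics/c4.png',np.hstack(out))
E
```

```text
0.128 [-25.94329908  -9.50540136  -0.30296325]
0.135 [-18.31151876  -3.95775846   6.69703675]
0.14 [-1.28602471e+01  4.84360560e-03  1.16970367e+01]
0.145 [-7.40897544  3.96744568 16.69703675]
0.15 [-1.95770379  7.93004775 21.69703675]
0.155 [ 3.49356787 11.89264982 26.69703675]
start (np.float64(295.87987898483493), np.float64(106.42828457827275)) (np.float64(582.4639527039546), np.float64(405.02321261375187))
scene 262 73
top 549 372
```

View pics/c4.png

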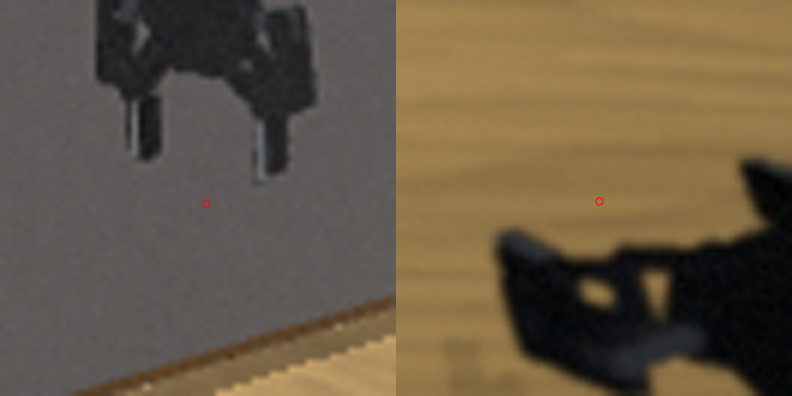

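Both start crops show the fingertip midpoint off the projected marker, by (0,−5.5) px in scene and about (+5,+0.5) px in top. I'll triangulate the tips.

```bash
python3 - <<'E'
from h import *
from scipy.optimize import least_squares
Q=np.array([.18502334,-.59664563,.20908084+.013])
m=np.array([295.8,100.8,587.8,405.7])
r=least_squares(lambda p:np.r_[proj('scene',p),proj('top',p)]-m,Q); print((r.x-Q)*1000,r.fun)
E
```

```text
[ 3.73464555  1.5724766  22.59826823] [-0.71372933 -0.087082   -0.27044093  0.32035782]
```

True tips are about 21 mm above the reported TCP, which matches the 8.4 mm squeeze near the top of the bar. I'll re-grasp at a reported z of 0.062.

```bash
python3 -m jog '[{"delta_pos":[-3,0,10],"spin":0,"claw":0.5},{"delta_pos":[-5,-2,10],"spin":0,"claw":0.5},{"delta_pos":[-5,-2,10],"spin":0,"claw":0.5},{"delta_pos":[-5,-2,10],"spin":0,"claw":0.5},{"delta_pos":[-5,-2,0],"spin":0,"claw":0.5},{"delta_pos":[-5,-2,-15],"spin":0,"claw":0.5},{"delta_pos":[-5,-2,-25],"spin":0,"claw":0.5},{"delta_pos":[-5,-2,-35],"spin":0,"claw":0.5}]' 20
python3 -m jog '[{"delta_pos":[0,0,-10],"spin":0,"claw":0.5},{"delta_pos":[0,0,-20],"spin":0,"claw":0.5},{"delta_pos":[0,0,-30],"spin":0,"claw":0.5},{"delta_pos":[0,0,-30],"spin":0,"claw":0.5}]' 20
python3 - <<'E'
from h import *
s=bot.observe();print(s['position'],s['force'],s['grip_width'])
E
```

```text
clock: 5.85
position: [0.5186, 0.2501, 0.0917]
tool_rot: [3.141, -0.001, 1.485]
force: [0.0, -0.1, -0.8]
grip_width: 0.0426
clock: 6.25
position: [0.518, 0.2497, 0.0603]
tool_rot: [-3.141, 0.0, 1.485]
force: [-0.1, -0.7, 0.7]
grip_width: 0.0426
[0.51798793 0.24974629 0.06031562] [-0.14689178 -0.67631458  0.69421546] 0.04255290349538679
```

```bash
python3 -m jog '[{"delta_pos":[0,0,0],"spin":0,"claw":0.6},{"delta_pos":[0,0,0],"spin":0,"claw":0.7},{"delta_pos":[0,0,0],"spin":0,"claw":0.8},{"delta_pos":[0,0,0],"spin":0,"claw":0.9},{"delta_pos":[0,0,0],"spin":0,"claw":1},{"delta_pos":[0,0,0],"spin":0,"claw":1},{"delta_pos":[0,0,0],"spin":0,"claw":1},{"delta_pos":[0,0,0],"spin":0,"claw":1}]' 40
python3 - <<'E'
from h import *
s=bot.observe();print(s['position'],s['force'],s['grip_width'])
E
```

```text
clock: 7.05
position: [0.5173, 0.2499, 0.0605]
tool_rot: [-3.14, 0.001, 1.486]
force: [-5.6, 0.1, 2.9]
grip_width: 0.0105
[0.51728369 0.24989653 0.06047537] [-5.620171    0.12396106  2.94378338] 0.010536476944424226
```

```bash
python3 -m jog '[{"delta_pos":[-1,0,2],"spin":0,"claw":1},{"delta_pos":[-1,0,6],"spin":0,"claw":1},{"delta_pos":[-0.5,0,11],"spin":0,"claw":1},{"delta_pos":[-0.5,0,17],"spin":0,"claw":1},{"delta_pos":[0,0,22.5],"spin":0,"claw":1},{"delta_pos":[1.5,0,33.5],"spin":0,"claw":1},{"delta_pos":[3.5,-0.5,44.5],"spin":0,"claw":1},{"delta_pos":[3.5,-0.5,44.5],"spin":0,"claw":1}]' 40
python3 - <<'E'
from h import *
im=eyes.grab_frame('scene');cv2.imwrite('pics/scene3.png',im)
cv2.imwrite('pics/c5.png',cv2.resize(im[200:400,290:490],(600,600),interpolation=2))
s=bot.observe();print(s['position'],s['force'],s['grip_width'])
E
```

```text
clock: 7.85
position: [0.522, 0.2495, 0.1064]
tool_rot: [3.141, -0.0, 1.485]
force: [7.5, 1.4, -4.1]
grip_width: 0.0104
[0.52183282 0.24950234 0.10574676] [ 8.25209222  1.34940928 -3.8053742 ] 0.010608077441494489
```

View pics/c5.png

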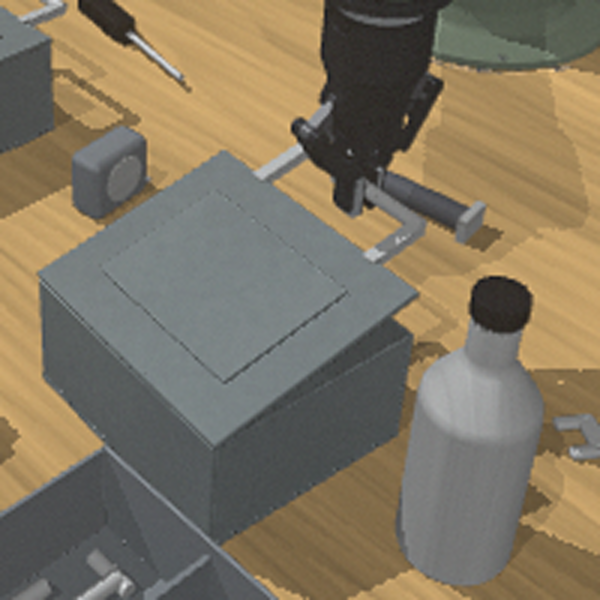

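The lid is lifting with the bar firmly in the jaws, at roughly 0.2 rad. I'll continue along the arc, computed from a 225 mm radius with the box x direction at yaw −0.085.

```bash
python3 -m jog '[{"delta_pos":[3,0,9],"spin":0,"claw":1},{"delta_pos":[5.5,0,17.5],"spin":0,"claw":1},{"delta_pos":[8,-0.5,26],"spin":0,"claw":1},{"delta_pos":[11,-1,34.5],"spin":0,"claw":1},{"delta_pos":[14.5,-1,43],"spin":0,"claw":1},{"delta_pos":[18,-1.5,51],"spin":0,"claw":1},{"delta_pos":[22,-2,59],"spin":0,"claw":1},{"delta_pos":[26,-2,67],"spin":0,"claw":1}]' 40
python3 - <<'E'
from h import *
s=bot.observe();print(s['position'],s['force'],s['grip_width'])
E
```

```text
clock: 8.7
position: [0.5464, 0.2473, 0.1729]
tool_rot: [-3.14, 0.001, 1.486]
force: [-8.2, -1.8, 1.4]
grip_width: 0.0102
[0.54639284 0.247326   0.1729233 ] [-8.24531739 -1.8414118   1.354689  ] 0.010173497380249247
```

```bash
python3 -m jog '[{"delta_pos":[4,0,7.5],"spin":0,"claw":1},{"delta_pos":[9,-0.5,15],"spin":0,"claw":1},{"delta_pos":[14,-1,22.5],"spin":0,"claw":1},{"delta_pos":[19.5,-1.5,29.5],"spin":0,"claw":1},{"delta_pos":[25,-2,36.5],"spin":0,"claw":1},{"delta_pos":[31.5,-2.5,43],"spin":0,"claw":1},{"delta_pos":[37.5,-3,49.5],"spin":0,"claw":1},{"delta_pos":[44.5,-3.5,55.5],"spin":0,"claw":1}]' 40
python3 - <<'E'
from h import *
s=bot.observe();print(s['position'],s['force'],s['grip_width'])
im=eyes.grab_frame('scene');cv2.imwrite('pics/scene4.png',im)
cv2.imwrite('pics/c6.png',cv2.resize(im[150:390,290:490],(500,600),interpolation=2))
E
```

```text
clock: 9.5
position: [0.5899, 0.2437, 0.2295]
tool_rot: [-3.137, 0.002, 1.486]
force: [-18.3, -8.3, 16.7]
grip_width: 0.0101
[0.58989907 0.24366651 0.22947307] [-18.26872128  -8.31617809  16.65784994] 0.010109760549445047
```

View pics/c6.png

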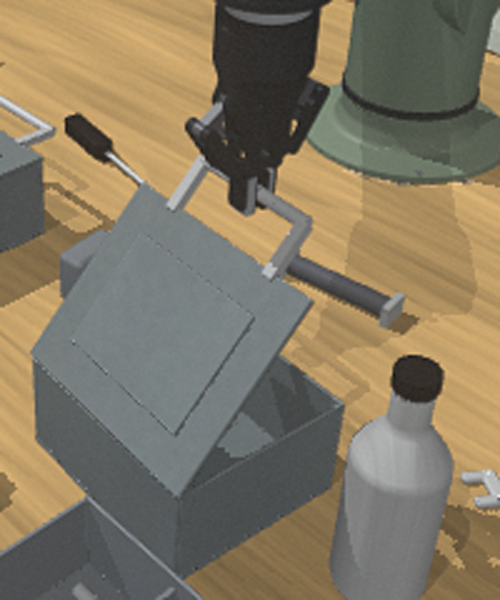

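Picture: the lid is at roughly 0.85 rad with the bar still in the jaws and the interior visible. Force on the tool points radially outward, so I'll ease out 2 mm and continue past balance.

```bash
python3 -m jog '[{"delta_pos":[-1.5,-0.5,1.5],"spin":0,"claw":1},{"delta_pos":[5,-1,8],"spin":0,"claw":1},{"delta_pos":[12,-2,13.5],"spin":0,"claw":1},{"delta_pos":[19.5,-2.5,18.5],"spin":0,"claw":1},{"delta_pos":[27,-3,24],"spin":0,"claw":1},{"delta_pos":[34.5,-4,28.5],"spin":0,"claw":1},{"delta_pos":[42.5,-4.5,33],"spin":0,"claw":1},{"delta_pos":[50.5,-5,37],"spin":0,"claw":1}]' 40
python3 - <<'E'
from h import *
s=bot.observe();p=s['position'];print(p,s['force'],s['grip_width'],np.arctan2(p[2]-.0605,.225-(p[0]-.517)))
E
```

```text
clock: 10.35
position: [0.6422, 0.2387, 0.2675]
tool_rot: [-3.138, 0.001, 1.486]
force: [-0.7, 1.4, -0.6]
grip_width: 0.0105
[0.64219776 0.23869285 0.26751152] [-0.72130267  1.44101263 -0.60154754] 0.010535935645176051 1.1215632020676054
```

```bash
python3 -m jog '[{"delta_pos":[5,-0.5,2.5],"spin":0,"claw":1},{"delta_pos":[10,-1,4.5],"spin":0,"claw":1},{"delta_pos":[15,-1.5,6.5],"spin":0,"claw":1},{"delta_pos":[18.5,-1.5,8],"spin":0,"claw":1},{"delta_pos":[18.5,-1.5,8],"spin":0,"claw":1},{"delta_pos":[18.5,-1.5,8],"spin":0,"claw":1},{"delta_pos":[18.5,-1.5,8],"spin":0,"claw":1},{"delta_pos":[18.5,-1.5,8],"spin":0,"claw":1}]' 40
python3 - <<'E'
from h import *
im=eyes.grab_frame('scene');cv2.imwrite('pics/scene5.png',im)
cv2.imwrite('pics/c7.png',cv2.resize(im[120:390,290:490],(444,600),interpolation=2))
s=bot.observe();p=s['position'];print(p,s['force'],s['grip_width'],np.arctan2(p[2]-.0605,.225-(p[0]-.517)))
E
```

```text
clock: 11.15
position: [0.6607, 0.2372, 0.276]
tool_rot: [-3.139, 0.001, 1.486]
force: [-2.9, -1.0, 4.4]
grip_width: 0.01
[0.6607116  0.23715896 0.27604141] [-2.78786989 -0.88267317  5.52948307] 0.010525469126796924 1.2101544036431362
```

View pics/c7.png

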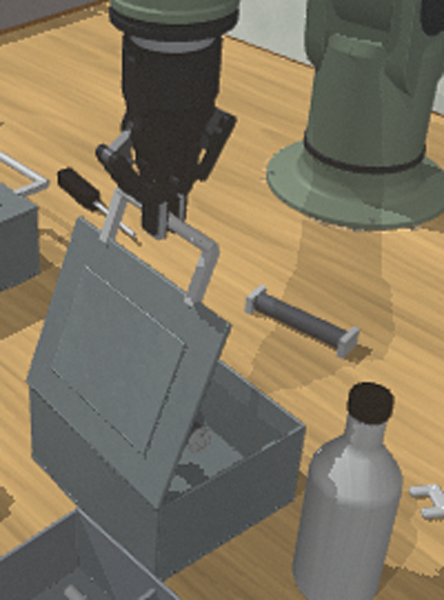

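Picture: the lid is steep, the jaws are still on the bar, and the front +y lid corner is at crop (231,323), scene (394.0,265.4). I'll get an independent angle from that corner.

```bash
cat >> h.py <<'E'
def ang(u,v,yaw=-.085,H=np.array([.740,.233,.103])):
    Rz=R.from_euler('z',yaw).as_matrix(); o,d=ray('scene',u,v); o=Rz.T@(o-H); d=Rz.T@d
    p=o+d*(.102-o[1])/d[1]; return np.arctan2(p[2],-p[0]),np.hypot(p[0],p[2])
E
python3 - <<'E'
from h import *
print(ang(394,265.4), ang(290+313/2.5,150+297/2.5))
E
```

```text
(np.float64(1.2014715449469238), np.float64(0.18019084306576114)) (np.float64(0.8384790434411317), np.float64(0.18126028707534333))
```

Vision agrees: 1.20 now and 0.84 before. Easing back to 0.90.

```bash
python3 -m jog '[{"delta_pos":[-8.5,0.5,-3.5],"spin":0,"claw":1},{"delta_pos":[-16.5,1.5,-7],"spin":0,"claw":1},{"delta_pos":[-24.5,2,-11],"spin":0,"claw":1},{"delta_pos":[-32.5,3,-15.5],"spin":0,"claw":1},{"delta_pos":[-40,3.5,-20],"spin":0,"claw":1},{"delta_pos":[-47.5,4,-25],"spin":0,"claw":1},{"delta_pos":[-54,4.5,-29.5],"spin":0,"claw":1},{"delta_pos":[-59.5,5,-34],"spin":0,"claw":1}]' 40
python3 -m jog '[{"delta_pos":[0,0,0],"spin":0,"claw":1},{"delta_pos":[0,0,0],"spin":0,"claw":1},{"delta_pos":[0,0,0],"spin":0,"claw":1},{"delta_pos":[0,0,0],"spin":0,"claw":1},{"delta_pos":[0,0,0],"spin":0,"claw":1}]' 40
python3 - <<'E'
from h import *
im=eyes.grab_frame('scene');cv2.imwrite('pics/scene6.png',im)
cv2.imwrite('pics/c8.png',cv2.resize(im[150:390,180:480],(750,600),interpolation=2))
s=bot.observe();p=s['position'];print(p,s['force'],s['grip_width'],np.arctan2(p[2]-.0605,.225-(p[0]-.517)),abs(s['qd']).max())
E
```

```text
clock: 12.0
position: [0.6004, 0.2424, 0.2419]
tool_rot: [-3.139, 0.001, 1.486]
force: [1.2, -0.3, -0.8]
grip_width: 0.0105
clock: 12.5
position: [0.6006, 0.2423, 0.2419]
tool_rot: [-3.139, 0.001, 1.486]
force: [-0.1, 0.1, 0.2]
grip_width: 0.0105
[0.60054659 0.24230823 0.24190103] [-0.20122346  0.11492739  0.05022189] 0.010381478019522 0.9085050851010049 0.0016760441694492235
```

View pics/c8.png

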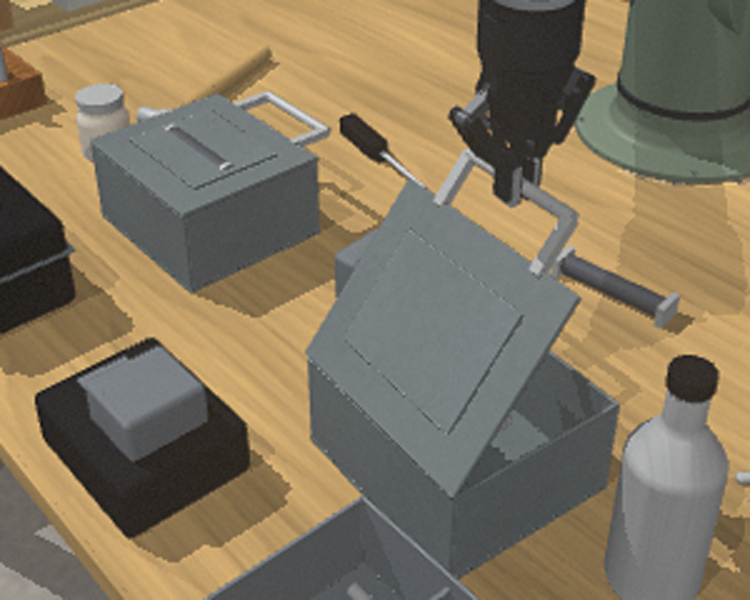

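Picture: the lid is held half-raised by the jaws, the right box is shut, and the cartridge, screwdriver and flask are undisturbed. The lid corner is at (580,296), scene (412,268.4). I'll do a last angle check and hand in.

```bash
python3 - <<'E'
from h import *
a=ang(412,268.4); print(a)
if .83<a[0]<.98: bot.job_done(); print('done')
E
```

```text
(np.float64(0.893751479509117), np.float64(0.1793261100297775))
the job is handed in; nothing more can be done
done
```

I raised the lid of the left box, the one with the spare cartridge in front of it, to about 1.20 rad. I held it there for about 0.4 s, eased it back, and handed the job in with the gripper still holding the bar at about 0.90 rad.

**Last checks:**
- **Lid angle:** 0.909 rad from the arm pose and 0.894 rad from the lid corner in the scene camera. The target was 0.80 to 1.01.
- **Hold:** the arm was still, the force on the tool was about 0.2 N, and the finger opening was 10.4 mm with the bar in the jaws.
- **Surroundings:** the right lid is shut, and the cartridge, screwdriver and flask look undisturbed in the last picture. I did not measure any of the loose items, and the wrench and hammer were only partly in that view.

**What went wrong or disagreed:**
- The first grasp slipped off the bar, and the lid showed shut afterwards. The images put the real fingertips about 21 mm above the reported TCP, so I gripped again 22 mm lower.
- The finger opening read about 10.5 mm on the 12 mm bar.
- Force on the tool reached about 26 N partway up, from a small radius error. I corrected it by moving out about 2 mm.

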